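# Reset the tripped power strip and switch on the charger

### The arm

A 6-joint arm with a two-finger parallel gripper is mounted at the origin on the work surface. World frame = base frame: x ahead of the robot, y to its left, z up, the work surface at z = 0. Lengths are in mm, angles in rad, forces in N, time in s.
With the tool pointing down it reaches from about 400 to 925 mm from the base axis. Payload 12.5 kg.
Tool frame: the origin (TCP) lies between the finger pads; the fingertips stand 11 mm ahead of it and the grasp point (between the pads) lies 8 mm behind it (env.tip_extent is the distance from the TCP to the fingertips, in mm); x points along the fingers, z is the direction in which the jaws open and shut, and the axes are right-handed (so a half turn about x gives the same grasp; the last joint's range is limited). The gripper opens to 95 mm and grips with 3 to 60 N. Pads are 20 mm wide; open, the fingers measure 119 mm over their backs; the gripper's body (75 mm by 180 mm) begins 59 mm behind the grasp point.
Start: joints at [0.997, 0.491, 1.559, -0, 1.092, -0.106], TCP at [281.814, 557.877, 225.661] pointing down, gripper open.
Joint ranges: [-3.1, 3.1], [-0.84, 2.19], [0.05, 2.79], [-1.13, 4.28], [0.06, 2.93], [-2.69, 2.69]. Speed limits (rad/s): [2.22, 2.22, 2.79, 3.14, 3.14, 3.14].

### API

Orientations are given as [roll, pitch, yaw] about the fixed x, y, z axes, in that order (R = Rz(yaw) Ry(pitch) Rx(roll)).
In Python, from cell import status, imaging, env gives the robot as it stands. The module is installed in compiled form; this text tells all that it offers.
- The arm moves only by the tool apply_moves, never from a script. Its argument "increments" is a list of rows, each a list of 5 numbers: the closure, from 0 (fully open) to 1 (shut), then the shift along the tool's x, y, z in mm, then the turn about the tool's x in degrees. A call has 1 to 10 rows; each row shifts and turns the commanded pose from where the row before left it, along the tool's axes as they then stand; what a row does not reach is not made up. A row lasts 1/10 s, in which the tool goes at most 50 mm and 8.59 degrees, less where a joint would pass 70% of its speed; a pose out of reach is approached as far as the arm can. A call with a gripper value outside its range is refused whole. The fingers move at their own pace and stop on an object; the grip force is fixed at half the most. Time passes only in rows, so rows that do not move let the fingers close. It gives the time, the measured TCP pose, the force and the opening at its end, in the units of the state.
- status.state(): the state, without advancing time (a new reading comes with each control period).
- imaging.read_camera(name): name is "side" or "top" or "wrist"; returns a dict with "pixels" (480x640x3 uint8, red, green, blue), "fovy" (degrees; the focal length in pixels is half the picture's height over the tangent of half this angle, whatever the lens; pixels are square), "cx", "cy" (the principal point, pixels), "distortion" ([k1, k2, p1, p2, k3] as OpenCV has them; the pictures are not rectified), "R" (3x3) and "t" (3): a world point X has camera coordinates R X + t. Camera axes: x right, y down, z forward; pixel columns grow to the right and rows downward; lengths in mm; the calibration is good to about 2 mm. A picture is of the moment at which its call begins. There is no depth.
- env.job_done(): hands the job in, once; it reports no verdict.
The state is a dict: "t": time; "joints": joint angles; "qvel": joint speeds; "tau": joint torques, N m; "eef_pos": TCP position; "tcp_rot": TCP orientation; "ft_force": force on the tool from outside, world axes, zero at the start; "moment": the same for the moment, N m; "opening": opening from 0.0 (shut) to 1.0 (fully open).
Only numpy, scipy, OpenCV 4.12 (cv2) and the standard library are available. Lean on these libraries where they do the work, as an engineer would, in place of code of your own. Each camera call takes 0.05 s, during which the arm holds its last target. There are 200 camera calls.

### The job

The power strip has tripped. With a fingertip, push the round breaker button fully in, then press the raised half of the wide main switch down to on, and last do the same with the one small switch beside the outlet that has the block charger in it. Leave the other two small switches off, the charger seated in its outlet, and the tape, jar and brush where they are.

Things in the scene. Friction and masses are not known exactly. Their poses are not given: they have to be found in the camera images.
- strip: Grey power strip fixed to the counter: 130 mm (its x) by 350 mm (its y) by 45 mm high. Origin: centre of its underside. Its x points away from the robot, give or take the yaw. Outlets a, b, c lie at y = -125, -45, +35 mm, x = +30 mm; each one's switch at the same y, x = -35 mm (robot's side). At the +y end (y = +125 mm): main switch at x = -35 mm, breaker button at x = +36 mm.
- breaker (a joint): Travel (m) of the breaker button, a round black push button 24 mm across in a flat steel collar. 0 = fully out, top 12 mm above the strip's top; 0.008 = fully in, top 4 mm above it. It starts 0 to 3 mm in, moves straight down at about 3 N and stays where it is left.
- breaker_top (a point): Centre of the breaker button's flat top face; moves with the button.
- main (a joint): Angle (rad) of the main switch, the widest black rocker: 52 mm wide (y) by 48 mm (x), a shallow V hinged across its middle. 0 = off: far half level, robot's half sloping up 0.32 rad to its raised edge 24 mm from the hinge line. 0.32 = on: robot's half pressed level, its face 6 mm above the strip's top. About 4 N on the raised half turns it; it stays where it is left.
- main_press (a point): Point on the face of the main rocker's robot-side half, on its centre line, 16 mm from the hinge line (which lies on the face, 6 mm above the strip's top); moves with the rocker. Press here, straight down.
- switch_a (a joint): Angle (rad) of the switch of outlet a: a black rocker 30 mm wide by 48 mm, otherwise built and worked just like the main switch: 0 = off, 0.32 = on, stays where it is left.
- switch_a_press (a point): Point on the face of switch a's robot-side half, 16 mm from its hinge line; moves with the rocker. Press here, straight down.
- outlet_a (a point): Centre of the mouth of outlet a, on the strip's top face.
- switch_b (a joint): Angle (rad) of the switch of outlet b: a black rocker 30 mm wide by 48 mm, otherwise built and worked just like the main switch: 0 = off, 0.32 = on, stays where it is left.
- switch_b_press (a point): Point on the face of switch b's robot-side half, 16 mm from its hinge line; moves with the rocker. Press here, straight down.
- outlet_b (a point): Centre of the mouth of outlet b, on the strip's top face.
- switch_c (a joint): Angle (rad) of the switch of outlet c: a black rocker 30 mm wide by 48 mm, otherwise built and worked just like the main switch: 0 = off, 0.32 = on, stays where it is left.
- switch_c_press (a point): Point on the face of switch c's robot-side half, 16 mm from its hinge line; moves with the rocker. Press here, straight down.
- outlet_c (a point): Centre of the mouth of outlet c, on the strip's top face.
- charger: White block charger plugged into one of the three outlets: 48 x 44 mm, 30 mm high above the strip's top, loosely seated by an 11 mm plug. Origin: foot of the plug, on its vertical centre line, 11 mm below the strip's top. The other two outlets carry flat round white caps 40 mm across and 3 mm high.
- tape: Bystander: loose roll of tape, 100 mm across, 24 mm high, lying flat on the counter on the robot's side of the strip. Origin: centre of its underside.
- pot: Bystander: small loose sample jar, 56 mm across, 62 mm high, standing beyond one end of the strip. Origin: centre of its underside.
- brush: Bystander: loose paint brush lying on the counter on the far side of the strip, roughly along it. Origin at its underside.
Things that resemble listed ones, but are neither listed nor needed, are in the scene too. What is shaped like the charger but purple or red is not meant.

How it is judged:
By the outcome, as a careful person would: the job done as asked, in the order asked, and still so for the second after the job is handed in, with the robot touching nothing.
It also fails if it takes over 42 s, if anything falls off the work surface, if the arm or the gripper's body presses on something with over 40 N, if the wrist force passes 120 N, or if a joint passes its speed limit or range.

## Working session

There is one attempt and no reset: what is moved stays moved. The work goes in short steps, Python scripts to look and compute and a tool call to move; the robot and the scene stay as the last step left them, time stands still between calls to the robot, and variables do not carry over. Pictures are saved under pics/ and viewed, about 8 in all and at most 12, crops included, and the job is handed in when it is done.

Besides the shell and the picture viewer there is one more tool, called after "Request:" as name(argument=value, ...) on one line, values as JSON. apply_moves: Moves the arm, as the interface text tells. Its arguments: {"type":"object","properties":{"increments":{"type":"array"}},"required":["increments"]}

```bash
mkdir -p pics; cat > h.py <<'E'
from cell import status, imaging, env
import numpy as np, cv2, pickle
def grab(n, tag):
    c=imaging.read_camera(n); cv2.imwrite(f'pics/{tag}.png',c['pixels'][:,:,::-1]); pickle.dump(c,open(f'pics/{tag}.pkl','wb')); return c
def load(tag): return pickle.load(open(f'pics/{tag}.pkl','rb'))
def K(c):
    f=240/np.tan(np.radians(c['fovy'])/2); return np.array([[f,0,c['cx']],[0,f,c['cy']],[0,0,1.]])
def proj(c,P):
    return cv2.projectPoints(np.asarray(P,float).reshape(-1,3),cv2.Rodrigues(np.array(c['R']))[0],np.array(c['t'],float),K(c),np.array(c['distortion'],float))[0].reshape(-1,2)
def ray(c,uv,z):
    u=cv2.undistortPoints(np.array(uv,float).reshape(-1,1,2),K(c),np.array(c['distortion'],float)).reshape(-1,2)
    R=np.array(c['R']);o=-R.T@np.array(c['t']); d=np.c_[u,np.ones(len(u))]@R
    return o+d*((z-o[2])/d[:,2])[:,None]
E
python3 - <<'E'
from h import *
s=status.state(); print(s)
a=grab('top','top0'); b=grab('side','side0')
for c in(a,b): print(c['fovy'],c['distortion'],-np.array(c['R']).T@c['t'])
E
```

```text
{'t': 0.0, 'joints': array([ 9.97403421e-01,  4.91560153e-01,  1.55943432e+00, -6.56811018e-05,
        1.09167618e+00, -1.05593796e-01]), 'qvel': array([-9.46055143e-04, -1.06813385e-03, -3.90583488e-04, -7.14601141e-05,
        1.35612793e-03, -7.40519542e-04]), 'tau': array([-1.70463616e-03, -6.12631202e+01, -2.58187187e+01,  6.91854581e-02,
        4.80708957e-02, -5.42487271e-05]), 'eef_pos': array([281.69679392, 557.67114938, 225.06657667]), 'tcp_rot': array([ 3.08998422,  1.56971675, -2.09017357]), 'ft_force': array([-0.40793027, -0.66366256,  0.4433947 ]), 'moment': array([-0.02349911, -0.00863638, -0.01815277]), 'opening': 0.9997219068902087}
53.303759985865895 [-0.10143908  0.          0.          0.          0.        ] [528.2481341   11.81042313 859.72255453]
56.6727097486219 [-0.02241931  0.          0.          0.          0.        ] [514.0756596  596.9905499  759.07218299]
```

View pics/top0.png

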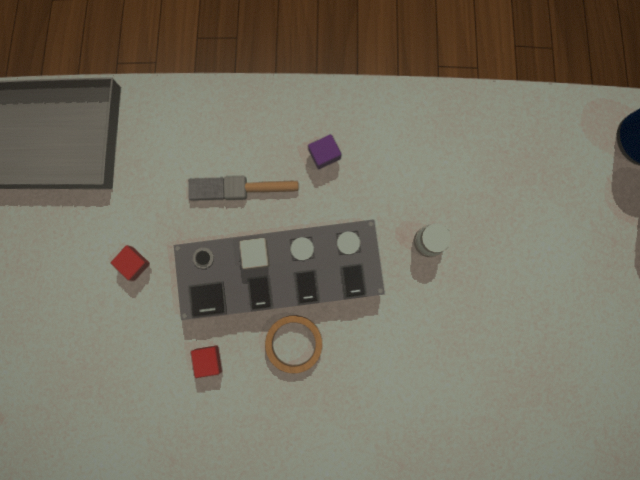

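View pics/side0.png

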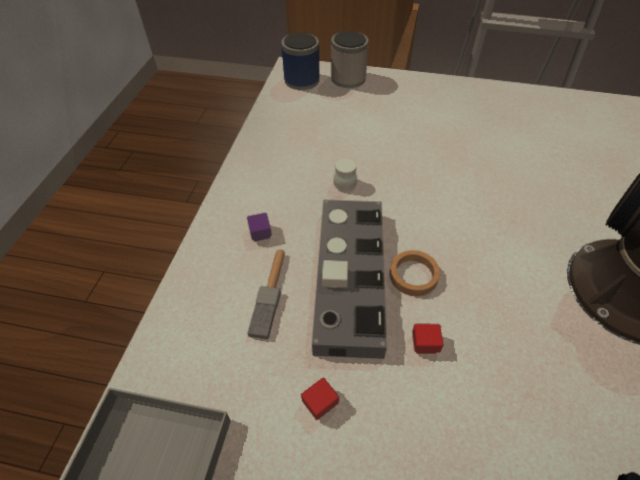

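The top view shows the strip around (280,270), with the main switch at (207,298) and the button at (203,257). A white charger sits at (254,252), at the outlet next to the main end, which is c. Its switch is at (260,292). Lookalikes are the red blocks at (130,263) and (206,362), the purple block at (325,151) and the round caps at (302,248) and (348,243). The other small rockers are at (307,287) and (354,281). I'll check this in one close crop.

```bash
python3 - <<'E'
from h import *
im=cv2.imread('pics/top0.png')[210:330,165:325]
cv2.imwrite('pics/topcrop.png',cv2.convertScaleAbs(cv2.resize(im,None,fx=5,fy=5,interpolation=cv2.INTER_CUBIC),alpha=1.6))
E
```

```text
(no output)
```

View pics/topcrop.png

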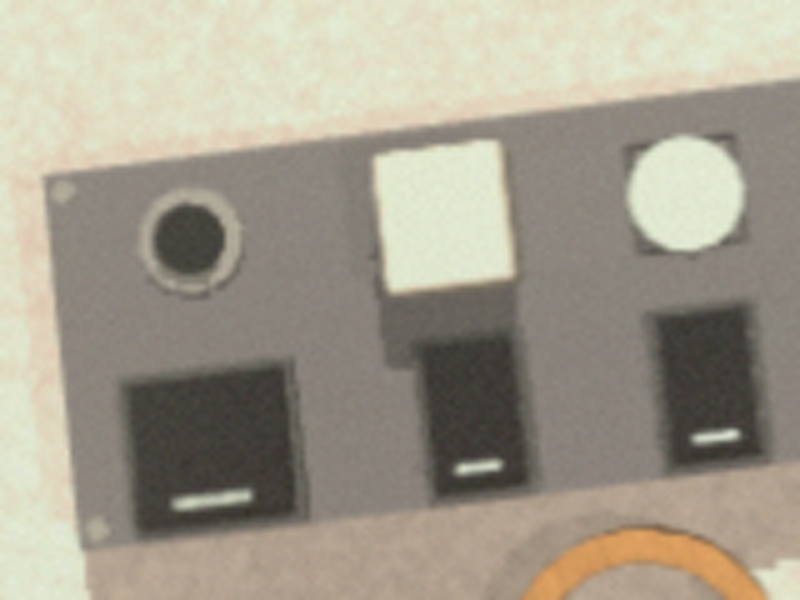

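```bash
cat > fit.py <<'E'
from h import *
from scipy.optimize import least_squares
loc=np.array([[65,175,45],[-65,175,45],[65,-175,45],[-65,-175,45],[36,125,45],[30,-45,48],[30,-125,48],[30,35,75.]])
cr=lambda a,b:[(a+.5)/5-.5+165,(b+.5)/5-.5+210]
uv=np.array([cr(45,177),cr(85,548),[375.5,221],[383,293.5],cr(190,242),cr(686,193),[348.5,243],cr(445,217)])
suv=np.array([[330.5,319.5],[338,216],[337,245.5]]); sloc=np.array([[36,125,52],[30,-125,48],[30,-45,48]])
def W(p,l):
    c,s=np.cos(p[2]),np.sin(p[2]); return np.c_[p[0]+c*l[:,0]-s*l[:,1],p[1]+s*l[:,0]+c*l[:,1],l[:,2]]
if __name__=='__main__':
    a,b=load('top0'),load('side0')
    f1=lambda p:(proj(a,W(p,loc))-uv).ravel(); f2=lambda p:(proj(b,W(p,sloc))-suv).ravel()
    for f in(f1,lambda p:np.r_[f1(p),f2(p)]):
        r=least_squares(f,[550,80,0.1],x_scale=[10,10,.1],loss='soft_l1'); p=r.x; print(p, f1(p).reshape(-1,2).round(1).tolist(), f2(p).round(1))
    t=np.array([[36,125,57],[-51,125,56],[-51,35,56],[0,0,45.]]); print(W(p,t).round(1))
    s=status.state(); from scipy.spatial.transform import Rotation as Ro
    print(Ro.from_euler('xyz',s['tcp_rot']).as_matrix().round(3))
E
python3 fit.py
```

```text
[5.71497677e+02 7.99310728e+01 1.40323474e-01] [[-0.2, -0.5], [-0.9, 0.7], [-1.1, -1.5], [1.8, 1.0], [0.9, -0.4], [0.2, 0.5], [0.0, -0.1], [-0.2, 0.0]] [-1.6 -2.7 -0.1 -0.8 -0.7 -1.3]
[5.71076045e+02 8.03653448e+01 1.41372968e-01] [[-0.5, -0.1], [-1.1, 1.0], [-1.4, -1.3], [1.5, 1.2], [0.6, -0.1], [-0.0, 0.7], [-0.3, 0.0], [-0.5, 0.3]] [-1.3 -2.4  0.  -0.6 -0.5 -1.1]
[[589.1 209.2  57. ]
 [503.  196.9  56. ]
 [515.7 107.8  56. ]
 [571.1  80.4  45. ]]
[[-0.001 -0.893  0.451]
 [-0.001  0.451  0.893]
 [-1.     0.    -0.001]]
```

Request:
apply_moves(increments=[[1,0,0,0,-7],[1,0,0,0,-7],[1,0,0,0,-7],[1,0,0,0,-7],[1,0,0,0,-7],[1,0,0,0,0]])

```text
t: 0.7
eef_pos: [281.7, 557.8, 225.3]
tcp_rot: [2.497, 1.57, -2.071]
ft_force: [0.1, 1.2, -0.4]
opening: 0.555
```

```bash
cat > tgt.py <<'E'
from h import *
from scipy.spatial.transform import Rotation as Ro
from fit import W
import sys
p=np.array([571.1,80.4,.1414])
s=status.state(); R=Ro.from_euler('xyz',s['tcp_rot']).as_matrix(); print(s['t'],s['eef_pos'].round(1),'op',s['opening'],'F',s['ft_force'].round(1), 'z-ax',np.degrees(np.arctan2(R[1,2],R[0,2])))
tip=s['eef_pos']+R[:,0]*env.tip_extent; print('tip',tip.round(1),env.tip_extent)
for n,l in(('btn',[36,125,57]),('main',[-51,125,56]),('c',[-51,35,56])):
    print(n,(R.T@(W(p,np.array([l],float))[0]-tip)).round(1))
E
python3 tgt.py
```

```text
0.7 [281.7 557.8 225.3] op 0.5551051739288215 F [ 0.1  1.2 -0.4] z-ax 98.30219774676885
tip [281.7 557.8 214.3] 11.0
btn [ 157.4 -253.9 -389.2]
main [ 158.5 -166.9 -388.9]
c [ 158.5 -166.6 -478.9]
```

Request:
apply_moves(increments=[[1,0,-25,-39,0],[1,0,-25,-39,0],[1,0,-25,-39,0],[1,0,-25,-39,0],[1,0,-25,-39,0],[1,0,-25,-39,0],[1,0,-25,-39,0],[1,0,-25,-39,0],[1,0,-25,-39,0],[1,0,-25,-39,0]])

```text
t: 1.7
eef_pos: [585.8, 205.8, 225.6]
tcp_rot: [0.971, 1.571, 2.681]
ft_force: [1.3, 1.1, -0.1]
opening: 0.007
```

Request:
apply_moves(increments=[[1,35,0,0,0],[1,35,0,0,0],[1,20,0,0,0],[1,0,0,0,0],[1,0,0,0,0]])

```text
t: 2.2
eef_pos: [585.1, 207.6, 136.1]
tcp_rot: [-0.231, 1.571, 1.481]
ft_force: [0.6, -0.3, 0.3]
opening: 0.006
```

```bash
python3 tgt.py; python3 - <<'E'
from h import *
from fit import W
c=grab('wrist','w1'); p=np.array([571.1,80.4,.1414])
print(proj(c,W(p,np.array([[36,125,55.],[36,125,45],[-51,125,56],[65,175,45]]))))
b=grab('side','s1'); cv2.imwrite('pics/s1c.png',cv2.resize(b['pixels'][230:380,260:460,::-1],None,fx=4,fy=4,interpolation=cv2.INTER_CUBIC))
E
```

```text
2.2 [585.1 207.6 136.1] op 0.006244808657538764 F [ 0.6 -0.3  0.3] z-ax 98.08161221780881
tip [585.1 207.6 125.1] 11.0
btn [68.1 -4.2  1. ]
main [69.1 82.8  1. ]
c [ 69.   82.8 -89. ]
[[325.05310913 263.00010454]
 [325.02507404 257.93204562]
 [325.05739251 115.36936957]
 [401.07446115 299.79960914]]
```

View pics/w1.png

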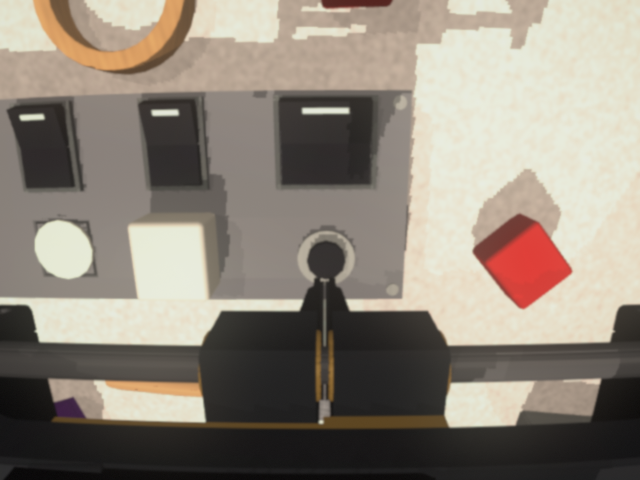

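View pics/s1c.png

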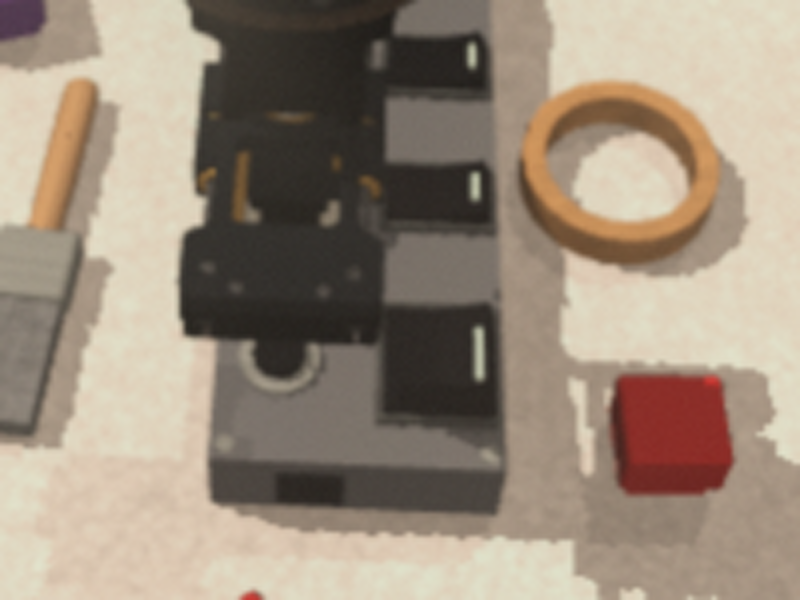

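The wrist view shows the button top at (325,260) and collar centre at (326,257), within about 3 px of my predictions. The fingers are shut. The side crop agrees. Next I'll descend on the button.

Request:
apply_moves(increments=[[1,25,-4,1,0],[1,20,0,0,0],[1,10,0,0,0],[1,5,0,0,0],[1,3,0,0,0],[1,3,0,0,0],[1,2,0,0,0],[1,2,0,0,0]])

```text
t: 3.1
eef_pos: [588.9, 209.1, 66.0]
tcp_rot: [-1.415, 1.57, 0.299]
ft_force: [0.9, 0.6, -0.4]
opening: 0.004
```

```bash
python3 tgt.py
```

```text
3.1 [588.9 209.1  66. ] op 0.0035200747770994787 F [ 0.9  0.6 -0.4] z-ax 98.1967082007388
tip [588.9 209.1  55. ] 11.0
btn [-2.  -0.2  0.1]
main [-1.1 86.8  0.2]
c [ -1.1  86.9 -89.8]
```

Request:
apply_moves(increments=[[1,2,0,0,0],[1,2,0,0,0],[1,1,0,0,0],[1,1,0,0,0],[1,0,0,0,0]])

```text
t: 3.6
eef_pos: [588.9, 209.1, 60.3]
tcp_rot: [-1.46, 1.57, 0.254]
ft_force: [-1.8, -0.6, 8.0]
opening: 0.007
```

Request:
apply_moves(increments=[[1,1,0,0,0],[1,0,0,0,0],[1,0,0,0,0]])

```text
t: 3.9
eef_pos: [588.9, 209.1, 60.2]
tcp_rot: [-1.456, 1.57, 0.258]
ft_force: [-5.1, -1.4, 17.0]
opening: 0.001
```

Request:
apply_moves(increments=[[1,0.5,0,0,0],[1,0,0,0,0]])

```text
t: 4.1
eef_pos: [588.9, 209.2, 60.1]
tcp_rot: [-1.486, 1.569, 0.228]
ft_force: [-5.8, -1.2, 22.3]
opening: 0.002
```

Request:
apply_moves(increments=[[1,-10,0,0,0],[1,-30,0,0,0],[1,-20,22,0,0],[1,0,35,0,0],[1,0,30,0,0],[1,0,0,0,0],[1,0,0,0,0]])

```text
t: 4.8
eef_pos: [503.0, 196.8, 118.6]
tcp_rot: [-1.401, 1.57, 0.313]
ft_force: [0.2, -0.6, -0.5]
opening: 0.001
```

```bash
python3 tgt.py; python3 - <<'E'
from h import *
from fit import W
c=grab('wrist','w2'); p=np.array([571.1,80.4,.1414])
print(proj(c,W(p,np.array([[36,125,49.],[-51,125,56],[65,175,45],[-65,175,45]]))))
E
```

```text
4.8 [503.  196.8 118.6] op 0.0010530884542850716 F [ 0.2 -0.6 -0.5] z-ax 98.2057496747434
tip [503.  196.8 107.6] 11.0
btn [ 50.7 -87.   -0. ]
main [51.6  0.1  0.1]
c [ 51.6   0.2 -89.9]
[[323.40322932 389.76784214]
 [323.54024201 266.35619417]
 [396.86392926 421.90030866]
 [409.08728127 237.55452061]]
```

View pics/w2.png

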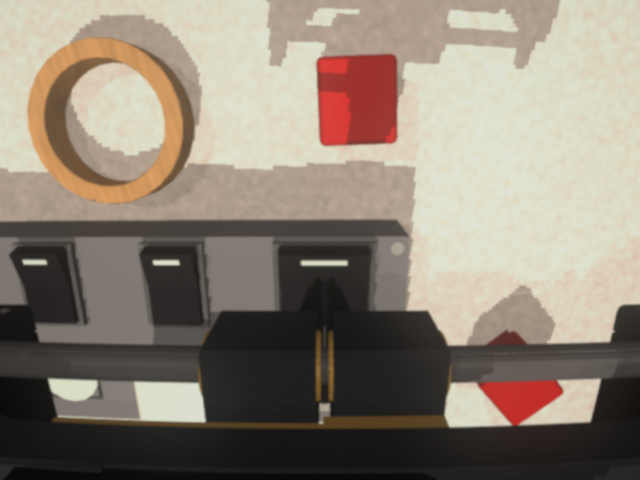

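The wrist view shows the main rocker centred at column 324, with its stripe at (324,263), under the tip and matching the prediction. Next I'll press it.

Request:
apply_moves(increments=[[1,25,0,0,0],[1,15,0,0,0],[1,6,0,0,0],[1,3,0,0,0],[1,3,0,0,0],[1,2,0,0,0],[1,2,0,0,0],[1,1,0,0,0],[1,0,0,0,0],[1,0,0,0,0]])

```text
t: 5.85
eef_pos: [502.7, 196.7, 62.1]
tcp_rot: [-1.435, 1.57, 0.279]
ft_force: [-5.2, -2.0, 12.8]
opening: 0.004
```

Request:
apply_moves(increments=[[1,1,0,0,0],[1,0,0,0,0],[1,0,0,0,0]])

```text
t: 6.15
eef_pos: [502.7, 196.7, 62.0]
tcp_rot: [-1.466, 1.569, 0.248]
ft_force: [-8.1, -3.4, 24.3]
opening: 0.002
```

The main switch is bottomed at 24 N with the tip at z = 51 mm. Next I'll lift and go to switch c, 90 mm along -z of the tool.

Request:
apply_moves(increments=[[1,-10,0,0,0],[1,-30,0,0,0],[1,-17,0,-15,0],[1,0,0,-35,0],[1,0,0,-30,0],[1,0,0,-10,0],[1,0,0,0,0],[1,0,0,0,0]])

```text
t: 6.95
eef_pos: [515.5, 108.2, 117.2]
tcp_rot: [-1.053, 1.57, 0.661]
ft_force: [-0.5, 0.2, -1.0]
opening: 0.003
```

```bash
python3 tgt.py; python3 - <<'E'
from h import *
from fit import W
c=grab('wrist','w3'); p=np.array([571.1,80.4,.1414])
print(proj(c,W(p,np.array([[36,125,49.],[-51,35,56],[-51,125,51],[-65,175,45]]))))
E
```

```text
6.95 [515.5 108.2 117.2] op 0.0028917868781919535 F [-0.5  0.2 -1. ] z-ax 98.17744147267716
tip [515.5 108.2 106.2] 11.0
btn [ 49.2 -87.2  89.6]
main [50.2 -0.2 89.7]
c [50.2 -0.1 -0.3]
[[461.3819215  390.18458744]
 [322.70579018 267.47155726]
 [477.51509424 264.49275852]
 [557.99676963 238.66925091]]
```

View pics/w3.png

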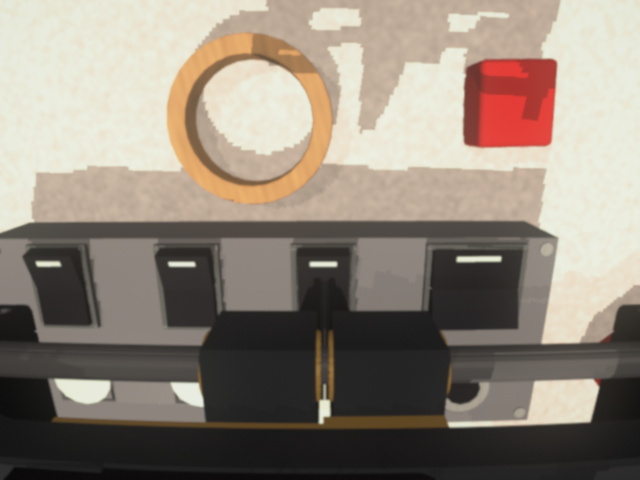

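The wrist view shows switch c at (323,265) directly under the tip, and the main rocker at (478,285) now on. Next I'll press c.

Request:
apply_moves(increments=[[1,25,0,0,0],[1,14,0,0,0],[1,6,0,0,0],[1,3,0,0,0],[1,3,0,0,0],[1,2,0,0,0],[1,2,0,0,0],[1,1,0,0,0],[1,0,0,0,0],[1,0,0,0,0]])

```text
t: 8.0
eef_pos: [515.5, 107.7, 62.1]
tcp_rot: [-1.407, 1.57, 0.307]
ft_force: [-5.0, 2.2, 12.7]
opening: 0.003
```

Request:
apply_moves(increments=[[1,1,0,0,0],[1,0,0,0,0],[1,0,0,0,0]])

```text
t: 8.3
eef_pos: [515.5, 107.7, 61.9]
tcp_rot: [-1.506, 1.569, 0.208]
ft_force: [-8.1, 1.1, 25.4]
opening: 0.005
```

Request:
apply_moves(increments=[[1,-10,0,0,0],[1,-40,0,0,0],[1,-45,0,0,0],[1,-45,30,0,0],[1,0,35,30,0],[1,0,20,40,0],[1,0,0,45,0],[1,0,0,45,0],[1,0,0,45,0],[1,0,0,45,0]])

```text
t: 9.3
eef_pos: [397.7, 345.2, 197.3]
tcp_rot: [-1.19, 1.569, 0.524]
ft_force: [0.3, -0.4, -0.4]
opening: 0.006
```

Request:
apply_moves(increments=[[1,0,0,45,0],[1,0,0,45,0],[1,0,0,0,0],[1,0,0,0,0]])

```text
t: 9.7
eef_pos: [384.8, 432.9, 196.6]
tcp_rot: [-1.663, 1.57, 0.052]
ft_force: [0.1, -0.5, 0.7]
opening: 0.006
```

```bash
python3 - <<'E'
from h import *
a=grab('top','top1')['pixels'][200:380,160:400,::-1]; b=grab('side','side1')['pixels'][190:370,230:470,::-1]
a0=cv2.imread('pics/top0.png')[200:380,160:400]
f=lambda i:cv2.convertScaleAbs(cv2.resize(i,(800,600),interpolation=cv2.INTER_CUBIC),alpha=1.5)
cv2.imwrite('pics/e_top.png',f(a));cv2.imwrite('pics/e_side.png',f(b))
E
```

```text
(no output)
```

View pics/e_top.png

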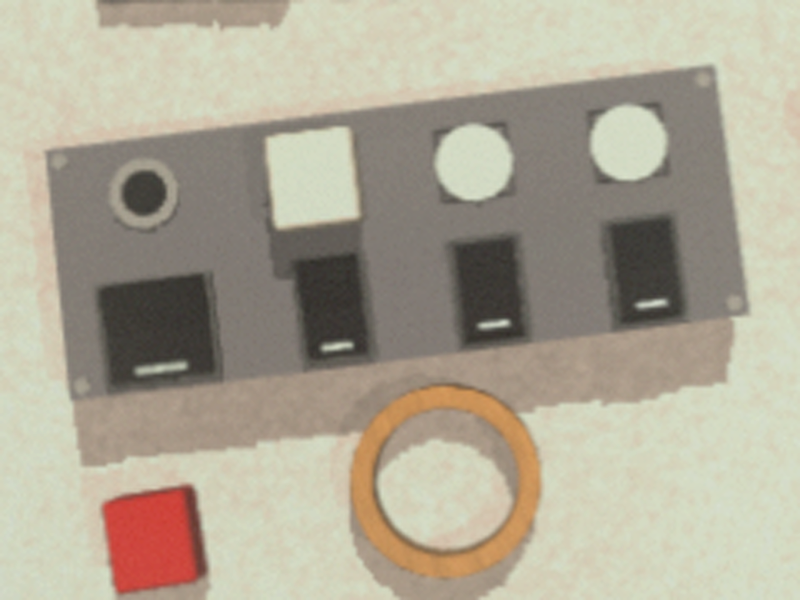

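View pics/e_side.png

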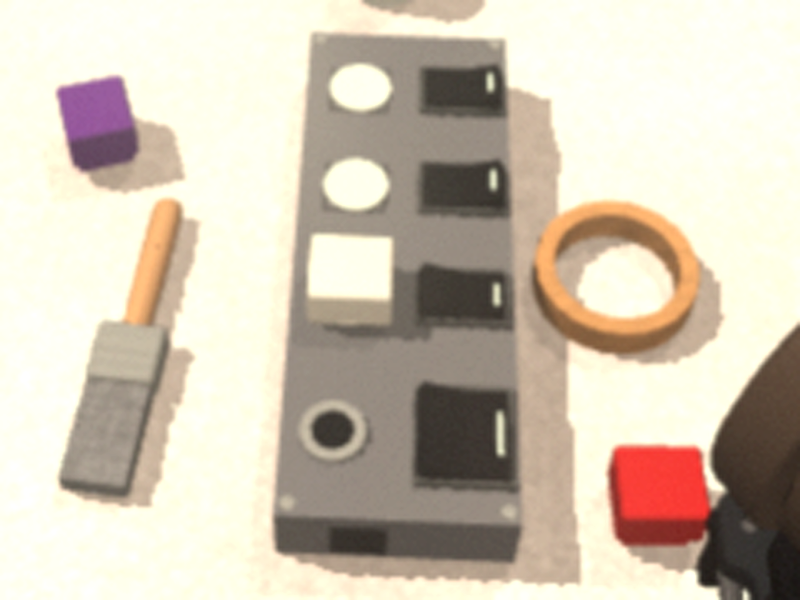

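The top view shows the charger at (313,177), seated and unmoved, with the tape and red block where they were. The side view shows main (465,435) and c (462,293) with their far halves up, so both are on. Switches b (465,185) and a (462,88) still have their robot-side halves up, so both are off. The button at (333,430) sits low in its collar.

```bash
python3 -c "
from h import *
print(env.job_done(), status.state()['t'])"
```

```text
the job is handed in; nothing more can be done
the job is handed in; nothing more can be done
```

I pressed the breaker, then the main switch, then switch c (the charger is in outlet c) with the closed fingertips, then backed the arm away and handed the job in at about 10 s.

| Pressed | Tip height at the stop | Final force |
|---|---|---|
| Breaker button | 49 mm, about 4 mm above the strip | 22 N |
| Main switch | 51 mm, its level-face height | 24 N |
| Switch c | 51 mm, its level-face height | 25 N |

In the last pictures, main and c are on and a and b are still off. The charger is seated, and the tape and brush look where they were. The jar was outside these last crops, but the arm never went near it. No check failed or disagreed.

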